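# Show the label under a hanging tube carrier to the bench camera with the tilting mirror

## Task

Hang the red-capped tube carrier by its wire handle on the hook over the tilting mirror and let go of it. Then take the mirror's blue lever and raise it until the orange label under the carrier shows in the middle of the mirror as seen by the small bench camera, and finish while still holding the lever steady there, since the mirror drops when let go. Leave everything else on the bench alone.

Things in the scene. Friction and masses are not known exactly. Their poses are not given: they have to be found in the camera images.
- carrier: White six-place tube carrier with RED caps and grip tab, 0.15 to 0.27 kg: the one to hang. Origin at the centre of its underside, z up. Block 46 mm (x) by 66 mm (y) by 30 mm high, cap tops at z 56. A wire bail, 6 mm thick, stands in its y-z plane as an open loop: legs at y +/-30.5 mm, straight to z 66, then arched to a peak (wire centre z 96). It hangs level from the peak.
- carrier_tab (a point): centre of the red grip tab on the bail's peak, 12 mm (x) by 20 mm (y), z 98 to 122 over the carrier's underside (this point z 110). Pinch it from above, best with the fingers closing along the carrier's y and their tips no lower than z 100
- bail_top (a point): underside of the bail's wire at its peak, z 93: this rests on the hook. Below it the loop is free down to the cap tops at z 56
- label (a point): centre of the carrier's underside, where a round orange label of 36 mm diameter with small black squares is stuck; it faces down
- hook_stand: Fixed hook stand beside the mirror. Origin on the bench straight below the hook's seat; the hook's open tip points along its own -x (roughly towards the robot). Behind the seat the 8 mm hook wire rises 12 mm and runs back to x +75 mm, then sideways to a post at y +100 mm on a foot of 130 by 86 mm; the post's clamp reaches 283 mm high.
- hook_seat (a point): middle of the top of the hook's seat, 263 mm above the bench; frame as the hook stand. The seat is flat for x from -8 to +8 mm; then the tip rises outwards to x -24 mm, its top 10 mm above the seat's top
- station: Fixed photo station: an aluminium rail 400 by 92 mm, 12 mm high, with the mirror in a fork and the bench camera. Origin on the bench straight below the mirror's centre; +x points from mirror to camera, the lever sticks out to -x, y is along the hinge. The camera is a grey box with a 38 mm black lens barrel aimed at the mirror's centre; the front of the lens is at x +260, y 0, z 155 mm.
- pivot (a point): centre of the mirror's glass, on its hinge axis (along the station's y), 95 mm above the bench; the hanging label comes about 75 mm above it, up to 45 mm ahead or behind
- mirror (a joint): tilt of the mirror (66 by 70 mm glass): 0 at rest on its stop, up to 0.9 rad as the lever is raised. The glass's normal leans from straight up towards the camera by 0.22 rad + this value. The label is centred when the normal halves the angle, at the mirror's centre, between the directions to lens and label. Let go, it falls to 0 (about 1 N to hold at the grip).
- lever: the mirror's lever, moving with it (origin at the mirror's centre, z the glass's normal): an 8 mm steel rod with a blue grip at its end, pointing to the station's -x and sloping down by 0.45 rad minus the mirror's joint value (so 0.45 at rest, level at 0.45)
- lever_grip (a point): centre of the lever's blue grip (44 mm along the lever, 14 mm wide along the hinge, 16 mm high), 125 mm from the hinge axis, 41 mm above the bench at rest; moves on an arc about the hinge axis. Its own -x points outwards along the lever, y along the hinge. Pinch it with the fingers closing along y
- view (a point): not a visible part: a frame at the mirror's centre that moves with the mirror; its z axis is the bench camera's line of sight after reflection in the mirror, y along the hinge. The label is centred when it lies on this z axis
- purple_carrier: a like carrier with PURPLE caps and tab, to be left alone; origin at the centre of its underside, 46 x 66 mm, 122 mm high
- red_basket: open red basket with tubes, 160 x 120 x 55 mm, leave alone; origin under its centre
- tube_rack: blue rack of capped tubes, 70 x 190 x 88 mm, leave alone; origin under its centre
- reagent_bottle: white bottle with red cap, 48 mm diameter, 100 mm high, leave alone; origin under its centre
- steel_dish: shallow round steel dish, 120 mm across, 22 mm high, leave alone; origin under its centre
- timer: white lab timer lying flat, 50 x 70 x 18 mm, leave alone; origin under its centre

How it is judged:
On the way:
1. the red-capped carrier hangs by its bail on the hook, let go (distance between bail_top and hook_seat below 0.012 m and contact force between carrier and hook_stand above 0.8 N and contact force between carrier and lever below 0.05 N and contact force between each of the fingers, the arm and carrier below 0.05 N and angle between carrier's own z axis and vertical below 0.2 rad), for 0.3 s.
At the end, for the whole second after the job is handed in: Carrier hangs still by its bail on the hook (within 12 mm of the seat, upright within 0.2 rad), free of the gripper and the mirror; the camera's line of sight, reflected at the mirror's centre, meets the label within 15 mm of its centre each way; fingers hold the lever (over 0.4 N), mirror still (all of step 1 and x of label in the frame of view between -0.015 and 0.015 m and y of label in the frame of view between -0.015 and 0.015 m and z of label in the frame of view above 0.04 m and contact force between the fingers and lever above 0.4 N and velocity of joint mirror between -0.06 and 0.06 rad/s and linear speed of carrier below 0.03 m/s); the arm keeps its last pose, push and grip.
It fails at once if something else on the bench is shifted more than 25 mm or tipped (distance of any of purple_carrier, red_basket, tube_rack, reagent_bottle, steel_dish, timer from where it was at the start of the episode above 0.025 m or angle between any of purple_carrier, red_basket, tube_rack, reagent_bottle, steel_dish, timer's own z axis and vertical above 0.3 rad).
It fails at once if the red-capped carrier is tipped far over (angle between carrier's own z axis and vertical above 0.8 rad).
It also fails if it takes over 64 s, if anything falls off the work surface, if the arm or the gripper's body presses on something with over 40 N, if the wrist force passes 120 N, or if a joint passes its speed limit or range.

## Robot

A 6-joint arm with a two-finger parallel gripper is mounted at the origin on the work surface. World frame = base frame: x ahead of the robot, y to its left, z up, the work surface at z = 0. Lengths are in m, angles in rad, forces in N, time in s.
With the tool pointing down it reaches from about 0.25 to 0.775 m from the base axis. Payload 4 kg.
Tool frame: the origin (TCP) lies between the finger pads; the fingertips stand 14 mm ahead of it and the grasp point (between the pads) lies 5 mm behind it (nose_length is the distance from the TCP to the fingertips, in m); z points along the fingers, y is the line along which they close (so a half turn about z gives the same grasp; the last joint's range is limited). The gripper opens to 94 mm and grips with 3 to 60 N. Pads are 16 mm wide; open, the fingers measure 119 mm over their backs; the gripper's body (75 mm by 177 mm) begins 78 mm behind the grasp point.
Start: joints at [-1.393, 0.087, 1.371, -0, 1.684, -0.103], TCP at [0.152, -0.528, 0.192] pointing down, gripper open.
Joint ranges: [-3.1, 3.1], [-0.76, 2.03], [0.27, 2.55], [-1.08, 4.22], [0.17, 2.65], [-2.57, 2.57]. Speed limits (rad/s): [2.79, 2.79, 3.14, 3.14, 3.14, 3.14].

## Interface

Orientations are given as [roll, pitch, yaw] about the fixed x, y, z axes, in that order (R = Rz(yaw) Ry(pitch) Rx(roll)).
In Python, from bench import * gives the robot as it stands.
- The arm moves only by the tool move_arm, never from a script. Its argument "steps" is one flat list of numbers, 7 for each row, row after row: the turn, a rotation vector about the world's x, y, z in rad, then the shift along the world's x, y, z in m, then the opening, from 0 (shut) to 1 (fully open). A call has 1 to 12 rows; each row is the pose to reach, as a shift and turn from the pose commanded when the call began; what a row does not reach only later rows make up. A row lasts 1/10 s, in which the tool goes at most 50 mm and 8.59 degrees, less where a joint would pass 70% of its speed; a pose out of reach is approached as far as the arm can. A call with a gripper value outside its range is refused whole. The fingers move at their own pace and stop on an object; the grip force is fixed at half the most. Time passes only in rows, so rows that repeat a pose let the fingers close. It gives the time, the measured TCP pose, the force, the opening and the grip force at its end, in the units of the state.
- get_obs(): the state, without advancing time (a new reading comes with each control period).
- snapshot(name): name is "scene" or "top" or "wrist"; returns (picture, depth): 400x640x3 uint8, red, green, blue; 400x640 float32, m along the optical axis (not along the pixel's ray), 0 where there is no reading.
- camera_model(name): a dict with "fx", "fy", "cx", "cy" (pixels), "rvec" (rotation vector, rad) and "tvec" (3), from world to camera coordinates, as OpenCV has them. Camera axes: x right, y down, z forward; pixel columns grow to the right and rows downward; lengths in m; the calibration is good to about 2 mm. A picture is of the moment at which its call begins: read the wrist's pose just before it. camera_model takes no time and is no camera call; for the wrist camera it gives the pose at the moment of the call.
- close_job(): hands the job in; it is judged then, once.
Trained networks look in the newest picture that a camera, given by its name, has taken for a name from the list of things; names that differ only in an ending like _2 or _b are one class to them, and where a whole thing is asked for, a point or a joint stands for the part that bears it (a point fixed in the world has none). Each returns a list of dicts, best first, with "score" (0 to 1); they miss things now and then, are a little off and sometimes report something else, mostly with a low value. They report only what shows in the picture. A call takes as long as a camera call.
- silhouettes(camera, target): "pixels" (400x640 bool, what is visible of it) and "uv" ([column, row] in pixels, amid what is visible of it).
- spot_point(camera, target): "uv" ([column, row] in pixels: a listed point, or the origin of a listed thing).
The state is a dict: "time": time; "joint_positions": joint angles; "qvel": joint speeds; "joint_torque": joint torques, N m; "tool_pos": TCP position; "ee_rot": TCP orientation; "wrist_force": force on the tool from outside, world axes, zero at the start; "wrist_torque": the same for the moment, N m; "width": finger opening in m; "finger_force": force on a finger pad.
Only numpy, scipy, OpenCV 4.12 (cv2) and the standard library are available. Lean on these libraries where they do the work, as an engineer would, in place of code of your own. Each camera call takes 0.05 s, during which the arm holds its last target. There are 200 camera calls.

## Working session

There is one attempt and no reset: what is moved stays moved. The work goes in short steps, Python scripts to look and compute and a tool call to move; the robot and the scene stay as the last step left them, time stands still between calls to the robot, and variables do not carry over. Pictures are saved under pics/ and viewed, at most 10 in all, crops included, and the job is handed in when it is done.

Besides the shell and the picture viewer there is one more tool, called after ">>>" as name(argument=value, ...), one argument or row to a line, values as JSON. move_arm: Moves the arm, as the interface text tells. Its arguments: {"type":"object","properties":{"steps":{"type":"array"}},"required":["steps"]}

```bash
mkdir -p pics; ls
cat > h.py <<'E'
from bench import *
import numpy as np, cv2
def cam(n):
    c=camera_model(n); R=cv2.Rodrigues(np.array(c["rvec"],float))[0]; return c,R,np.array(c["tvec"],float).ravel()
def ray(n,uv):
    c,R,t=cam(n); d=np.array([(uv[0]-c["cx"])/c["fx"],(uv[1]-c["cy"])/c["fy"],1.]); return -R.T@t, R.T@d
def atz(n,uv,z):
    o,d=ray(n,uv); return o+d*(z-o[2])/d[2]
def cloud(n,depth,mask):
    c,R,t=cam(n); v,u=np.nonzero(mask&(depth>0)); z=depth[v,u]
    P=np.stack([(u-c["cx"])/c["fx"]*z,(v-c["cy"])/c["fy"]*z,z],1); return (P-t)@R
def proj(n,P):
    c,R,t=cam(n); p=R@np.array(P)+t; return np.array([c["fx"]*p[0]/p[2]+c["cx"],c["fy"]*p[1]/p[2]+c["cy"]])
def tri(obs):
    A=np.zeros((3,3));b=np.zeros(3)
    for n,uv in obs:
        o,d=ray(n,uv); d/=np.linalg.norm(d); M=np.eye(3)-np.outer(d,d); A+=M;b+=M@o
    return np.linalg.solve(A,b)
E
python3 - <<'E'
from h import *
np.set_printoptions(precision=3,suppress=True)
for n in["scene","top"]:
    p,d=snapshot(n); cv2.imwrite(f"pics/{n}0.png",p[:,:,::-1]); np.save(n+"0.npy",d)
    o,_=ray(n,(320,200)); print(n,o)
    for t in["carrier","carrier_tab","bail_top","hook_stand","hook_seat","station","pivot","lever_grip","purple_carrier","red_basket","tube_rack","reagent_bottle","steel_dish","timer"]:
        print(n,t,[(np.round(r["uv"],1).tolist(),round(r["score"],2)) for r in spot_point(n,t)[:3]])
print(get_obs())
E
```

```text
pics
scene [1.227 0.111 1.   ]
scene carrier [([239.6, 215.8], 0.93)]
scene carrier_tab [([237.4, 191.9], 0.63)]
scene bail_top [([236.3, 197.7], 0.87)]
scene hook_stand [([241.6, 213.0], 0.31)]
scene hook_seat [([334.6, 214.3], 0.85)]
scene station [([340.8, 263.9], 0.9), ([209.4, 256.0], 0.15)]
scene pivot [([336.9, 243.7], 0.86), ([354.3, 228.0], 0.7)]
scene lever_grip [([354.8, 227.0], 0.55)]
scene purple_carrier [([440.5, 229.9], 0.59)]
scene red_basket [([208.4, 258.4], 0.97)]
scene tube_rack [([445.6, 297.7], 0.95), ([177.4, 214.5], 0.58)]
scene reagent_bottle [([426.2, 265.1], 0.72)]
scene steel_dish [([176.8, 214.7], 0.85), ([343.2, 261.0], 0.57)]
scene timer [([485.0, 270.8], 0.85)]
top [ 0.428 -0.004  1.276]
top carrier [([408.9, 227.8], 0.53)]
top carrier_tab [([411.8, 227.8], 0.67), ([203.8, 166.3], 0.6)]
top bail_top [([413.8, 222.8], 0.66)]
top hook_stand []
top hook_seat [([412.9, 226.9], 0.67), ([288.2, 158.6], 0.59)]
top station [([294.9, 189.4], 0.83)]
top pivot [([292.7, 184.2], 0.63)]
top lever_grip [([285.7, 219.8], 0.6)]
top purple_carrier [([201.7, 237.9], 0.59)]
top red_basket [([420.0, 168.1], 0.72)]
top tube_rack [([201.7, 164.8], 0.56)]
top reagent_bottle [([211.0, 197.2], 0.57), ([288.6, 219.3], 0.5), ([410.7, 226.0], 0.47)]
top steel_dish [([470.7, 212.4], 0.6)]
top timer [([165.2, 200.1], 0.86)]
{'time': 1.5, 'joint_positions': array([-1.393,  0.087,  1.371, -0.   ,  1.684, -0.103]), 'qvel': array([ 0.002, -0.001, -0.001, -0.   ,  0.001, -0.002]), 'joint_torque': array([ -0.   , -34.004, -30.259,   0.072,   0.024,   0.   ]), 'tool_pos': array([ 0.152, -0.528,  0.192]), 'ee_rot': array([3.142, 0.   , 0.281]), 'wrist_force': array([ 0.443,  0.424, -0.098]), 'wrist_torque': array([ 0.073,  0.008, -0.054]), 'finger_force': 0.0, 'width': 0.09431163456399354}
```

Run:
```python
import cv2
a=cv2.imread("pics/scene0.png")[150:330,130:530];cv2.imwrite("pics/a.png",cv2.resize(a,(800,360),interpolation=cv2.INTER_CUBIC))
a=cv2.imread("pics/top0.png")[100:280,130:510];cv2.imwrite("pics/b.png",cv2.resize(a,(798,378),interpolation=cv2.INTER_CUBIC))
```

```text
(no output)
```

View pics/a.png

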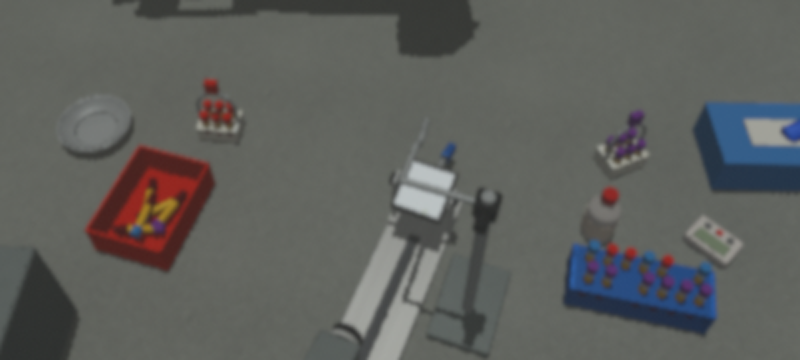

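View pics/b.png

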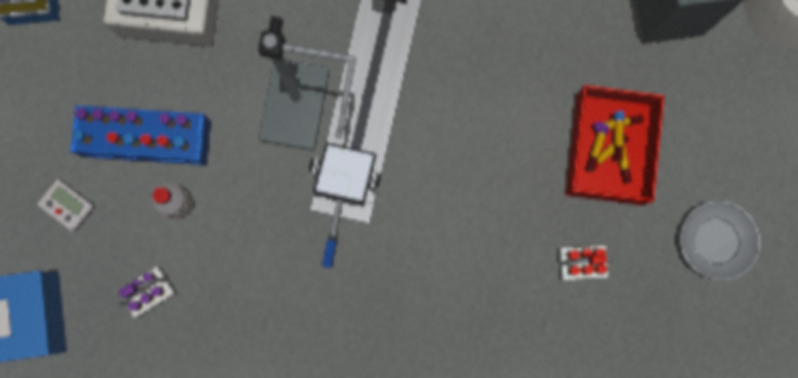

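The top view has +x up and +y to the left. Using original top-image pixels, the red carrier is at about (409,226), the mirror at (294,182), the blue grip at (287,219), and the hook wire runs from (297,127) to (294,165). The purple carrier is far to the left, at (200,238).

Run:
```python
from h import *
np.set_printoptions(precision=4,suppress=True)
S={};D={n:np.load(n+"0.npy") for n in("scene","top")}
pts={"carrier":((239.6,215.8),(408.9,227.8)),"hook_seat":((334.6,214.3),(288.2,158.6)),"pivot":((336.9,243.7),(292.7,184.2)),"grip":((354.8,227),(285.7,219.8)),"station":((340.8,263.9),(294.9,189.4))}
for k,(a,b) in pts.items():
    P=tri([("scene",a),("top",b)]); print(k,P,"res",proj("scene",P)-a,proj("top",P)-b)
print("seat at z", atz("scene",(334.6,214.3),.263),atz("top",(288.2,158.6),.263))
print("pivot z",atz("scene",(336.9,243.7),.095),atz("top",(292.7,184.2),.095))
print("grip z",atz("scene",(354.8,227),.041),atz("top",(285.7,219.8),.041))
for n in("scene","top"):
    snapshot(n)
    for t in("carrier","hook_stand","lever_grip","mirror","station"):
        for r in silhouettes(n,t)[:1]:
            C=cloud(n,D[n],r["pixels"]); print(n,t,round(r["score"],2),r["uv"],len(C))
            if len(C)<20: continue
            print("  lo",np.percentile(C,2,0),"hi",np.percentile(C,98,0),"med",np.median(C,0))
            np.save(f"c_{n}_{t}.npy",C)
            if t=="carrier":
                # block-top footprint
                q=C[(C[:,2]>.015)&(C[:,2]<.07)]; print("  rect",cv2.minAreaRect(q[:,:2].astype(np.float32)*1000))
```

```text
carrier [ 0.4848 -0.2974 -0.0186] res [-0.1267 -0.0127] [-0.131   0.0285]
hook_seat [0.6479 0.0575 0.2688] res [ 5.6683 -0.1001] [ 5.353 -0.783]
pivot [0.6092 0.0598 0.0863] res [ 3.6497 -0.0271] [ 3.4561 -0.4903]
grip [0.5046 0.0926 0.0345] res [ 0.227  -0.0001] [ 0.228  -0.0249]
station [ 0.6076  0.0671 -0.0244] res [0.8063 0.0099] [ 0.755  -0.0931]
seat at z [0.6459 0.0435 0.263 ] [0.647  0.0715 0.263 ]
pivot z [0.6169 0.0502 0.095 ] [0.6063 0.0695 0.095 ]
grip z [0.5096 0.092  0.041 ] [0.5041 0.0928 0.041 ]
scene carrier 0.86 [235.9, 210.5] 482
  lo [ 0.4477 -0.3202  0.0003] hi [ 0.5202 -0.2531  0.1216] med [ 0.5041 -0.2832  0.0386]
  rect ((498.00738525390625, -285.2127990722656), (47.653343200683594, 66.2360610961914), 4.5325164794921875)
scene hook_stand 0.92 [366.4, 293.5] 2012
  lo [0.65   0.0499 0.0051] hi [0.8004 0.1902 0.2862] med [0.7494 0.1406 0.0152]
scene lever_grip 0.37 [351.7, 225.0] 31
  lo [0.496  0.0812 0.0424] hi [0.5345 0.095  0.0576] med [0.5145 0.0877 0.0521]
scene mirror 0.87 [345.5, 244.9] 619
  lo [0.5012 0.0269 0.0068] hi [0.6573 0.1013 0.1045] med [0.6205 0.0699 0.0924]
scene station 0.6 [318.6, 313.4] 5409
  lo [ 0.5829 -0.0362  0.0051] hi [0.9543 0.1026 0.1954] med [0.7888 0.0284 0.0146]
top carrier 0.67 [407.9, 223.1] 343
  lo [ 0.4699 -0.309   0.0031] hi [ 0.5168 -0.2504  0.1229] med [ 0.4914 -0.2769  0.0511]
  rect ((493.27618408203125, -283.0450439453125), (46.11930465698242, 65.3768081665039), 3.9087188243865967)
top hook_stand 0.55 [267.9, 143.0] 1419
  lo [0.6693 0.0518 0.0034] hi [0.7947 0.1953 0.2872] med [0.7335 0.1432 0.0154]
top lever_grip 0.63 [286.8, 221.6] 59
  lo [0.4857 0.082  0.0368] hi [0.527  0.0976 0.0589] med [0.5058 0.0883 0.0501]
top mirror 0.76 [289.9, 185.5] 762
  lo [0.4943 0.0302 0.0266] hi [0.6529 0.105  0.1049] med [0.6065 0.0738 0.0941]
top station 0.55 [304.4, 138.2] 3882
  lo [ 0.5375 -0.0327  0.0073] hi [0.9337 0.1044 0.1942] med [0.7653 0.0306 0.0153]
```

Run:
```python
from h import *
np.set_printoptions(precision=4,suppress=True)
for n in("scene","top"):
    C=np.load(f"c_{n}_station.npy"); q=C[(C[:,2]>.004)&(C[:,2]<.02)]; print(n,"rail",cv2.minAreaRect(q[:,:2].astype(np.float32)*1000), len(q))
    D=np.load(n+"0.npy"); W=cloud(n,D,np.ones_like(D,bool))
    H=W[(W[:,2]>.235)&(W[:,2]<.30)&(W[:,0]>.55)&(W[:,0]<.85)&(W[:,1]>-.02)&(W[:,1]<.25)]
    k=H[np.argsort(H[:,0])]; print(n,"hook",len(H)); print(k[::max(1,len(k)//40)])
    F=np.load(f"c_{n}_hook_stand.npy"); F=F[F[:,2]<.03]; print("foot",cv2.minAreaRect(F[:,:2].astype(np.float32)*1000))
    G=W[(abs(W[:,0]-.505)<.03)&(abs(W[:,1]-.088)<.02)&(W[:,2]>.03)]; m=G.mean(0); print("grip",m,np.linalg.svd(G-m,full_matrices=0)[2][0],len(G))
    L=W[(W[:,2]>.11)&(W[:,2]<.24)&(W[:,0]>.8)&(W[:,1]<.06)&(W[:,1]>-.1)]; print("cambox",cv2.minAreaRect(L[:,:2].astype(np.float32)*1000) if len(L) else 0)
    T=W[(W[:,2]>.098)&(W[:,2]<.135)&(abs(W[:,0]-.49)<.06)&(abs(W[:,1]+.285)<.06)]; print("tab",T.mean(0),np.percentile(T,5,0),np.percentile(T,95,0),len(T))
    M=W[(W[:,2]>.07)&(W[:,2]<.12)&(abs(W[:,0]-.61)<.06)&(abs(W[:,1]-.065)<.06)]; print("mirror",cv2.minAreaRect(M[:,:2].astype(np.float32)*1000),np.median(M,0))
```

```text
scene rail ((758.9943237304688, 31.9345703125), (93.8619155883789, 399.8187255859375), 77.42411804199219) 3110
scene hook 497
[[0.6333 0.0647 0.2688]
 [0.6419 0.0586 0.2663]
 [0.6492 0.0623 0.2605]
 [0.6597 0.0614 0.2579]
 [0.6774 0.056  0.2755]
 [0.6878 0.0529 0.2728]
 [0.6976 0.0543 0.2744]
 [0.707  0.0463 0.2735]
 [0.7185 0.0504 0.2745]
 [0.7274 0.0587 0.2732]
 [0.7307 0.066  0.2757]
 [0.7318 0.0708 0.2745]
 [0.7329 0.0457 0.2737]
 [0.7338 0.1538 0.2825]
 [0.735  0.0667 0.274 ]
 [0.7356 0.0716 0.268 ]
 [0.7369 0.0852 0.2734]
 [0.7379 0.1491 0.2873]
 [0.739  0.0923 0.2743]
 [0.74   0.1447 0.2893]
 [0.7406 0.097  0.2739]
 [0.7415 0.1263 0.2748]
 [0.7424 0.1042 0.2704]
 [0.7436 0.1305 0.2791]
 [0.7447 0.1156 0.2728]
 [0.7457 0.1519 0.2879]
 [0.7485 0.1525 0.2842]
 [0.7499 0.1507 0.2402]
 [0.752  0.142  0.2828]
 [0.753  0.1398 0.2836]
 [0.7554 0.1553 0.2835]
 [0.7565 0.1404 0.2811]
 [0.7575 0.1343 0.277 ]
 [0.7585 0.1406 0.2802]
 [0.7597 0.1516 0.2811]
 [0.7612 0.1544 0.276 ]
 [0.7641 0.1372 0.2758]
 [0.7686 0.1394 0.2796]
 [0.7722 0.1421 0.2778]
 [0.7765 0.1341 0.2743]
 [0.7779 0.140
[... 1445 characters left out ...]
.7463 0.1323 0.2682]
 [0.7483 0.132  0.2703]
 [0.7512 0.1377 0.2854]
 [0.7536 0.1478 0.286 ]
 [0.7579 0.1538 0.2807]
 [0.7621 0.1469 0.276 ]
 [0.7664 0.1466 0.2789]
 [0.7694 0.1366 0.278 ]
 [0.7739 0.1389 0.2803]]
foot ((756.4940795898438, 137.69003295898438), (146.22291564941406, 181.46804809570312), 80.71334838867188)
grip [0.5067 0.0896 0.0499] [-0.9018  0.1956 -0.3854] 77
cambox ((910.8142700195312, 1.4935874938964844), (50.88637161254883, 96.18821716308594), 76.9075927734375)
tab [ 0.493  -0.2821  0.1187] [ 0.4872 -0.2918  0.108 ] [ 0.4984 -0.2739  0.125 ] 39
mirror ((608.820068359375, 66.06553649902344), (105.22818756103516, 93.85564422607422), 11.42662239074707) [0.6122 0.0684 0.0958]
```

Both views agree with the given sizes: the carrier footprint measures 47x66 mm and the rail 400x93 mm. The hook seat is near (0.656, 0.060, 0.263) and the tab near (0.495, -0.283), with the carrier turned about 4°. I'll move above the tab and check with the wrist camera.

>>> move_arm(
  steps=[0,0,-0.03,0.02,0.015,0.04,1,0,0,-0.06,0.06,0.04,0.06,1,0,0,-0.1,0.1,0.07,0.06,1,0,0,-0.13,0.14,0.1,0.06,1,0,0,-0.16,0.18,0.13,0.06,1,0,0,-0.19,0.22,0.16,0.06,1,0,0,-0.21,0.26,0.19,0.06,1,0,0,-0.21,0.3,0.22,0.06,1,0,0,-0.21,0.33,0.24,0.06,1,0,0,-0.21,0.342,0.245,0.06,1,0,0,-0.21,0.342,0.245,0.06,1,0,0,-0.21,0.342,0.245,0.06,1],
)

```text
time: 3.3
tool_pos: [0.4937, -0.2843, 0.2522]
ee_rot: [3.141, 0.001, 0.07]
wrist_force: [0.1, -0.3, -0.5]
width: 0.0942
finger_force: 0.0
```

Run:
```python
from h import *
np.set_printoptions(precision=4,suppress=True)
p,d=snapshot("wrist"); cv2.imwrite("pics/w1.png",p[:,:,::-1])
o=get_obs();print(o["tool_pos"],o["ee_rot"],ray("wrist",(320,200)),"tab px",proj("wrist",[.495,-.283,.122]))
for r in spot_point("wrist","carrier_tab")[:2]: print(r["uv"],r["score"],atz("wrist",r["uv"],.11))
W=cloud("wrist",d,d>0)
W=W[(abs(W[:,0]-.495)<.06)&(abs(W[:,1]+.283)<.06)]
T=W[(W[:,2]>.11)&(W[:,2]<.14)]; print("tab",cv2.minAreaRect(T[:,:2].astype(np.float32)*1000),T.mean(0),T[:,2].max(),len(T))
B=W[(W[:,2]>.02)&(W[:,2]<.07)]; print("block",cv2.minAreaRect(B[:,:2].astype(np.float32)*1000))
```

```text
[ 0.4933 -0.2846  0.2523] [3.1411 0.0007 0.069 ] (array([ 0.565 , -0.2803,  0.4455]), array([-0.2441, -0.0179, -0.9696])) tab px [317.8417 190.3398]
[325.9, 189.8] 0.65 [ 0.4936 -0.2929  0.11  ]
tab ((494.0942077636719, -286.93621826171875), (12.349038124084473, 19.146270751953125), 3.4184134006500244) [ 0.4951 -0.287   0.1219] 0.12463533523517281 197
block ((494.4753112792969, -286.76531982421875), (46.1340446472168, 66.12798309326172), 3.0070223808288574)
```

View pics/w1.png

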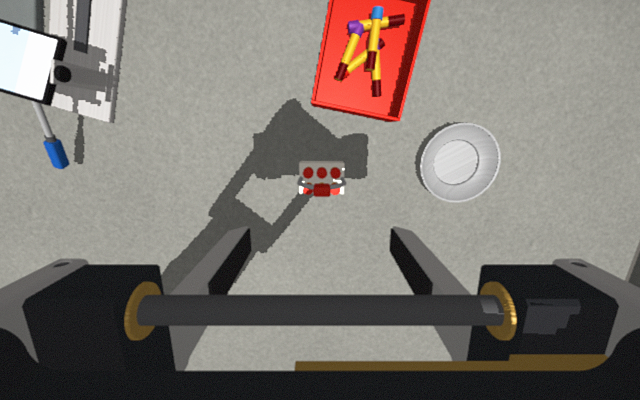

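The wrist view shows the red tab at (322,190), between the open fingers, with clear space around it. The measured tab is 12.3x19.1 mm, centred at (0.4943, -0.2869) and turned 0.055 rad, which fits the model. Next I descend, pinch and lift.

>>> move_arm(
  steps=[0,0,-0.015,0.001,-0.002,-0.04,1,0,0,-0.015,0.001,-0.002,-0.08,1,0,0,-0.015,0.001,-0.002,-0.11,1,0,0,-0.015,0.001,-0.002,-0.136,1,0,0,-0.015,0.001,-0.002,-0.136,1,0,0,-0.015,0.001,-0.002,-0.136,0,0,0,-0.015,0.001,-0.002,-0.136,0,0,0,-0.015,0.001,-0.002,-0.136,0,0,0,-0.015,0.001,-0.002,-0.136,0,0,0,-0.015,0.001,-0.002,-0.136,0,0,0,-0.015,0.001,-0.002,-0.136,0],
)

```text
time: 4.5
tool_pos: [0.4956, -0.2855, 0.1167]
ee_rot: [3.141, -0.001, 0.056]
wrist_force: [0.2, -0.1, -0.2]
width: 0.0494
finger_force: 0.0
```

>>> move_arm(
  steps=[0,0,0,0,0,0,0,0,0,0,0,0,0,0,0,0,0,0,0,0,0,0,0,0,0,0,0,0,0,0,0,0,0,0,0,0,0,0,0,0,0,0,0,0,0,0,0,0,0],
)

```text
time: 5.2
tool_pos: [0.4954, -0.2855, 0.1163]
ee_rot: [3.141, 0.0, 0.056]
wrist_force: [0.2, 0.1, 0.3]
width: 0.0
finger_force: 0.0
```

The fingers closed on nothing, so I'll look.

Run:
```python
from h import *
np.set_printoptions(precision=4,suppress=True)
p,d=snapshot("wrist"); q,e=snapshot("scene")
print(get_obs()["width"],get_obs()["finger_force"])
a=cv2.resize(p[100:400,170:470],(400,400),interpolation=cv2.INTER_CUBIC);b=cv2.resize(q[160:240,200:280],(400,400),interpolation=cv2.INTER_CUBIC)
cv2.imwrite("pics/m.png",np.hstack([a,b])[:,:,::-1])
```

```text
0.00025649846373479473 0.0
```

View pics/m.png

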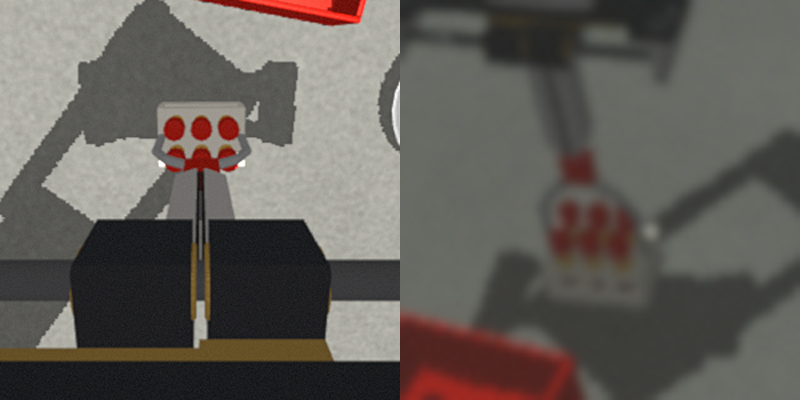

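Run:
```python
from h import *
np.set_printoptions(precision=4,suppress=True)
for n in("wrist","scene","top"):
    p,d=snapshot(n); c=p.astype(int); m=np.ones(d.shape,bool)
    red=(c[:,:,0]>2*c[:,:,1]+15)&(c[:,:,0]>2*c[:,:,2]+15)
    for nm,mm in(("red",red),("other",~red)):
        W=cloud(n,d,mm); W=W[(abs(W[:,0]-.495)<.04)&(abs(W[:,1]+.287)<.02)&(W[:,2]>.085)&(W[:,2]<.16)]
        print(n,nm,len(W))
        for z in np.arange(.085,.16,.006):
            k=W[(W[:,2]>=z)&(W[:,2]<z+.006)]
            if len(k): print("  %.3f"%z,len(k),"x",k[:,0].min(),k[:,0].max(),"y",k[:,1].min(),k[:,1].max())
```

```text
wrist red 227
  0.085 2 x 0.49824473627458604 0.4983363348457522 y -0.3052792915448098 -0.30254599272432825
  0.091 2 x 0.4968660855832335 0.4977065435018363 y -0.2966833247345604 -0.27675330210243637
  0.097 24 x 0.49958635141478863 0.5009280412531212 y -0.2953322974964073 -0.2777285108584042
  0.103 62 x 0.49948818149801816 0.5010951644000189 y -0.29593767987014497 -0.27781819538693514
  0.109 58 x 0.4993743128792114 0.5011468998530993 y -0.29577272158716267 -0.2779905364251406
  0.115 69 x 0.4993834247070033 0.5011337558442931 y -0.2960822865001035 -0.2775131045067504
  0.121 7 x 0.499656077477782 0.5007686645857382 y -0.2952705282302341 -0.2777023845856779
  0.127 3 x 0.5028929006795664 0.5031047299538597 y -0.2866280126597286 -0.2852850359464361
wrist other 826
  0.085 34 x 0.4913908211649251 0.4988063105515564 y -0.3068730319098358 -0.26700649556611944
  0.091 123 x 0.49102355583767865 0.4985996394206829 y -0.30562371107078556 -0.2670781874917854
  0.097 22 x 0.49261410711323084 0.5009994390053824 y -0.29895861368119986 -0.27467607705809055
  0.103 4 x 0.49889721058637815 0.499
[... 1463 characters left out ...]
6 -0.2764419487265048
  0.121 4 x 0.4954862327005567 0.5034945244610287 y -0.2910958900603426 -0.27474720695559246
  0.127 3 x 0.5028822819369555 0.5055317486877858 y -0.28933238114009785 -0.2825200568856494
  0.133 8 x 0.5028055227027824 0.5066919881252152 y -0.29143538786876877 -0.27510717752071945
  0.139 14 x 0.4860486658202284 0.507559604605678 y -0.29601950007649375 -0.2725514787013054
  0.145 12 x 0.49752999041215706 0.5085715416234107 y -0.29551890400322545 -0.27288828892394834
  0.151 15 x 0.48957508212964296 0.5064861084214427 y -0.29721264725756297 -0.2724460119681718
  0.157 8 x 0.4899007420694603 0.5072716192101968 y -0.29265055009309304 -0.2725216521207738
top red 0
top other 0
```

The fingertips measure z≈0.126, about 10 mm above the TCP reading and not 14 mm below it. They closed just above the tab, whose top is at 0.122. I'll open and measure the tips again while open.

>>> move_arm(
  steps=[0,0,0,0,0,0,1,0,0,0,0,0,0,1,0,0,0,0,0,0,1,0,0,0,0,0,0,1,0,0,0,0,0,0,1,0,0,0,0,0,0,1,0,0,0,0,0,0,1,0,0,0,0,0,0,1,0,0,0,0,0,0,1,0,0,0,0,0,0,1,0,0,0,0,0,0,1],
)

```text
time: 6.55
tool_pos: [0.4954, -0.2855, 0.1163]
ee_rot: [3.141, -0.0, 0.056]
wrist_force: [-0.1, 0.3, -0.0]
width: 0.085
finger_force: 0.0
```

Run:
```python
from h import *
np.set_printoptions(precision=4,suppress=True)
import bench; print([x for x in dir(bench) if not x.startswith("_")])
o=get_obs();print(o["tool_pos"],o["ee_rot"],o["width"])
for n in("wrist","scene"):
    p,d=snapshot(n); W=cloud(n,d,d>0)
    W=W[(abs(W[:,0]-.495)<.04)&(abs(abs(W[:,1]+.286)-.055)<.016)&(W[:,2]>.03)&(W[:,2]<.2)]
    for s in(1,-1):
        k=W[(W[:,1]+.286)*s>0]; k=k[np.argsort(k[:,2])]; print(n,s,len(k)); print(k[:12:2])
```

```text
['IKError', 'camera_model', 'close_job', 'get_obs', 'nose_length', 'silhouettes', 'snapshot', 'spot_point']
[ 0.4954 -0.2855  0.1163] [ 3.1415 -0.      0.0558] 0.08496566641457431
wrist 1 2244
[[ 0.5001 -0.2418  0.1298]
 [ 0.5014 -0.2398  0.1299]
 [ 0.5002 -0.2425  0.1301]
 [ 0.4976 -0.2433  0.1307]
 [ 0.5017 -0.2394  0.1309]
 [ 0.5019 -0.2408  0.1312]]
wrist -1 2237
[[ 0.4912 -0.329   0.1299]
 [ 0.5022 -0.3283  0.1304]
 [ 0.5038 -0.3281  0.1307]
 [ 0.5052 -0.3286  0.1308]
 [ 0.4894 -0.329   0.1309]
 [ 0.5032 -0.3281  0.1312]]
scene 1 86
[[ 0.503  -0.239   0.133 ]
 [ 0.5019 -0.2356  0.137 ]
 [ 0.5026 -0.2385  0.1372]
 [ 0.4976 -0.2428  0.1399]
 [ 0.5027 -0.2378  0.1419]
 [ 0.4859 -0.2301  0.1431]]
scene -1 109
[[ 0.4963 -0.3305  0.1312]
 [ 0.5101 -0.3317  0.1324]
 [ 0.5073 -0.3358  0.133 ]
 [ 0.5043 -0.33    0.1354]
 [ 0.5069 -0.335   0.1373]
 [ 0.5034 -0.3329  0.1383]]
```

Open, the tips are at about 0.129, so they sit roughly 12 mm above the TCP reading. I'll go down 26 mm and close.

>>> move_arm(
  steps=[0,0,0,0,-0.001,-0.013,1,0,0,0,0,-0.001,-0.026,1,0,0,0,0,-0.001,-0.026,1,0,0,0,0,-0.001,-0.026,0,0,0,0,0,-0.001,-0.026,0,0,0,0,0,-0.001,-0.026,0,0,0,0,0,-0.001,-0.026,0,0,0,0,0,-0.001,-0.026,0,0,0,0,0,-0.001,-0.026,0,0,0,0,0,-0.001,-0.026,0,0,0,0,0,-0.001,-0.026,0,0,0,0,0,-0.001,-0.026,0],
)

```text
time: 7.85
tool_pos: [0.4954, -0.2865, 0.0903]
ee_rot: [3.141, -0.0, 0.056]
wrist_force: [0.2, 0.4, 0.2]
width: 0.0254
finger_force: 0.0
```

>>> move_arm(
  steps=[0,0,0,0,0,0,0,0,0,0,0,0,0,0,0,0,0,0,0,0,0,0,0,0,0,0,0,0],
)

```text
time: 8.25
tool_pos: [0.4954, -0.2864, 0.0903]
ee_rot: [3.142, -0.0, 0.056]
wrist_force: [0.2, -0.7, -0.3]
width: 0.0195
finger_force: 30.0
```

Run:
```python
from h import *
o=get_obs();print(nose_length,o["tool_pos"],o["ee_rot"],o["width"],o["finger_force"])
```

```text
0.014 [ 0.49544148 -0.28642637  0.09026754] [ 3.14156282e+00 -1.96083329e-05  5.58537659e-02] 0.01953794509349221 29.999439418315887
```

The pinch holds: width 19.5 mm at 30 N. Now I lift and carry it to a stand-off in front of the hook tip.

>>> move_arm(
  steps=[0,0,0,0,0,0.02,0,0,0,0,0,0,0.06,0,0,0,0,0,0,0.1,0,0,0,0,0,0,0.145,0,0,0,0,0,0,0.185,0,0,0,-0.02,0.01,0.025,0.2,0,0,0,-0.05,0.02,0.06,0.2,0,0,0,-0.08,0.03,0.1,0.2,0,0,0,-0.1,0.04,0.14,0.2,0,0,0,-0.13,0.05,0.18,0.2,0,0,0,-0.15,0.06,0.22,0.2,0,0,0,-0.17,0.07,0.26,0.2,0],
)

```text
time: 9.45
tool_pos: [0.5653, -0.0249, 0.2895]
ee_rot: [3.141, 0.001, -0.115]
wrist_force: [1.0, 0.1, -1.9]
width: 0.0198
finger_force: 30.0
```

>>> move_arm(
  steps=[0,0,-0.02,0.005,0.035,0,0,0,0,-0.04,0.01,0.065,0,0,0,0,-0.04,0.015,0.09,0,0,0,0,-0.04,0.018,0.098,0,0,0,0,-0.04,0.018,0.098,0,0,0,0,-0.04,0.018,0.098,0,0,0,0,-0.04,0.018,0.098,0,0],
)

```text
time: 10.15
tool_pos: [0.5833, 0.0701, 0.2903]
ee_rot: [3.141, 0.0, -0.156]
wrist_force: [-0.5, -0.5, -2.9]
width: 0.0195
finger_force: 30.0
```

Run:
```python
from h import *
np.set_printoptions(precision=4,suppress=True)
o=get_obs();print(o["tool_pos"],o["ee_rot"],o["width"],o["finger_force"],o["wrist_force"])
print("joints",o["joint_positions"])
for n in("wrist","scene","top"):
    p,d=snapshot(n); np.save(n+"2.npy",d); cv2.imwrite(f"pics/{n}2.png",p[:,:,::-1])
    c=p.astype(int); red=(c[:,:,0]>2*c[:,:,1]+10)&(c[:,:,0]>2*c[:,:,2]+10)
    W=cloud(n,d,red); T=W[(abs(W[:,0]-.588)<.03)&(abs(W[:,1]-.071)<.03)&(W[:,2]>.296)&(W[:,2]<.34)]
    if len(T): print(n,"tab",len(T),T.min(0),T.max(0))
    W=cloud(n,d,d>0); H=W[(W[:,2]>.25)&(W[:,2]<.29)&(W[:,0]>.618)&(W[:,0]<.8)&(W[:,1]>.02)&(W[:,1]<.1)]
    print(n,"hook",len(H))
    for x in np.arange(.62,.745,.008):
        k=H[(H[:,0]>=x)&(H[:,0]<x+.008)]
        if len(k): print("  %.3f"%x,len(k),np.median(k,0),k.max(0)[2])
cv2.imwrite("pics/c.png",np.hstack([cv2.imread("pics/wrist2.png")[:,120:520],cv2.resize(cv2.imread("pics/scene2.png")[160:280,280:400],(400,400))]))
```

```text
[0.5833 0.0701 0.2903] [ 3.1408  0.0002 -0.1561] 0.01950217231881755 29.998493492603302 [-0.4588 -0.4551 -2.8866]
joints [ 0.0235  0.1759  1.0793 -0.0008  1.8867  1.7502]
wrist tab 916 [0.5748 0.0574 0.2973] [0.595  0.0831 0.3284]
wrist hook 2875
  0.628 76 [0.6336 0.0616 0.2728] 0.27484382537378504
  0.636 116 [0.64   0.0605 0.2685] 0.27433746364854894
  0.644 110 [0.6479 0.0592 0.2635] 0.2663274241999442
  0.652 111 [0.6559 0.0579 0.2634] 0.2650610683423396
  0.660 128 [0.6642 0.0564 0.2664] 0.27213285927029324
  0.668 141 [0.6719 0.0551 0.2733] 0.2771862727587244
  0.676 137 [0.6801 0.0539 0.2752] 0.27728197709418845
  0.684 141 [0.6881 0.0525 0.2754] 0.27725780576018666
  0.692 152 [0.6961 0.051  0.2752] 0.27737533449601554
  0.700 162 [0.704  0.0497 0.2752] 0.2773486830066226
  0.708 166 [0.712  0.0484 0.2752] 0.27779715509262554
  0.716 166 [0.72   0.0472 0.2752] 0.2773709648139074
  0.724 811 [0.7289 0.0626 0.275 ] 0.27802718497975576
  0.732 458 [0.734  0.0882 0.2753] 0.2786682712914563
scene tab 3 [0.5883 0.0684 0.3178] [0.5905 0.0713 0.3228]
scene hook 198
  0.628 5 [0.6351 0.0622 0.2711] 0.27383361140927287
  0.636 11 [0.6402 0.0611 0.2687] 0.27001062985597174
  0.644 13 [0.6469 0.0599 0.2625] 0.2670074839844013
  0.652 7 [0.6567 0.0585 0.2623] 0.2651290280374096
  0.660 6 [0.662  0.0592 0.2626] 0.2637776340690651
  0.668 5 [0.6722 0.0554 0.2724] 0.2727146182162331
  0.676 9 [0.6783 0.0561 0.2727] 0.2762290774526237
  0.684 11 [0.689  0.053  0.2739] 0.27617540267447993
  0.692 8 [0.6962 0.0521 0.2737] 0.27714488816457916
  0.700 11 [0.7049 0.0505 0.2744] 0.2771916543598578
  0.708 10 [0.7124 0.0484 0.274 ] 0.2763737401592894
  0.716 9 [0.7208 0.0487 0.2743] 0.2758763871153123
  0.724 29 [0.7302 0.0544 0.274 ] 0.27774652258863447
  0.732 60 [0.7357 0.0773 0.2735] 0.2772141760102066
  0.740 4 [0.7411 0.096  0.2715] 0.2736017761283386
top hook 0
```

View pics/c.png

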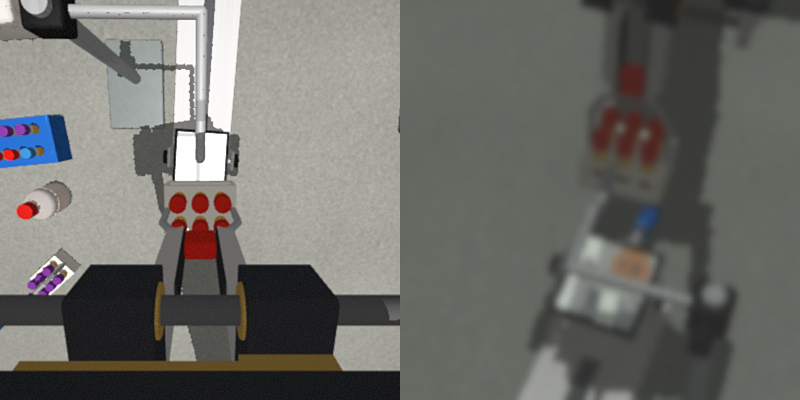

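The wrist view (left) shows the hook wire end at (200,160) lined up with the carrier. The hook line has yaw -0.165, with its seat at (0.656, 0.058, 0.263). The carrier hangs level in the pinch with its tab top at 0.322. I'll drop 10 mm to thread the loop, advance 74 mm and stop above the seat.

>>> move_arm(
  steps=[0,0,-0.01,0,0,-0.01,0,0,0,-0.01,0,0,-0.01,0,0,0,-0.01,0.015,-0.002,-0.01,0,0,0,-0.01,0.03,-0.005,-0.01,0,0,0,-0.01,0.045,-0.007,-0.01,0,0,0,-0.01,0.06,-0.01,-0.01,0,0,0,-0.01,0.074,-0.012,-0.01,0,0,0,-0.01,0.074,-0.012,-0.01,0,0,0,-0.01,0.074,-0.012,-0.01,0],
)

```text
time: 11.2
tool_pos: [0.657, 0.0595, 0.2795]
ee_rot: [3.141, 0.002, -0.164]
wrist_force: [0.0, 0.0, -2.5]
width: 0.0197
finger_force: 30.0
```

>>> move_arm(
  steps=[0,0,0,0,0,-0.008,0,0,0,0,0,0,-0.014,0,0,0,0,0,0,-0.018,0,0,0,0,0,0,-0.02,0,0,0,0,0,0,-0.02,0,0,0,0,0,0,-0.02,0],
)

```text
time: 11.8
tool_pos: [0.6574, 0.0595, 0.2605]
ee_rot: [3.142, -0.0, -0.164]
wrist_force: [-0.1, -0.2, -2.0]
width: 0.0196
finger_force: 30.0
```

Run:
```python
from h import *
np.set_printoptions(precision=4,suppress=True)
o=get_obs();print(o["tool_pos"],o["wrist_force"])
p,d=snapshot("wrist");q,e=snapshot("scene")
c=p.astype(int); red=(c[:,:,0]>2*c[:,:,1]+10)&(c[:,:,0]>2*c[:,:,2]+10)
W=cloud("wrist",d,red);T=W[(abs(W[:,0]-.656)<.03)&(abs(W[:,1]-.058)<.02)&(W[:,2]>.262)&(W[:,2]<.3)]; print(np.percentile(T,[2,50,98],axis=0))
cv2.imwrite("pics/d.png",np.hstack([p[50:350,170:470],cv2.resize(q[170:250,290:370],(300,300))])[:,:,::-1])
```

```text
[0.6574 0.0595 0.2605] [-0.1014 -0.2416 -1.9843]
[[0.6514 0.0485 0.2738]
 [0.6604 0.0583 0.2922]
 [0.6636 0.068  0.2944]]
```

View pics/d.png

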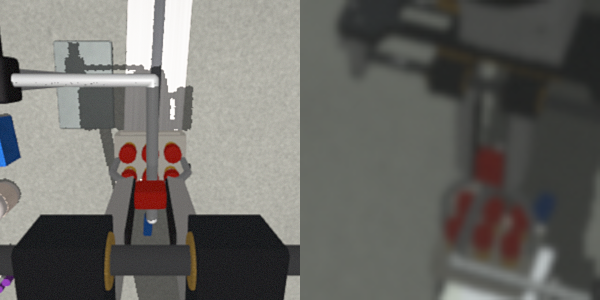

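The wire passes through the loop, with the tip showing below the tab at (150,222), and contact is just starting. I'll lower 2 mm more to seat it.

>>> move_arm(
  steps=[0,0,0,0,0,-0.001,0,0,0,0,0,0,-0.002,0,0,0,0,0,0,-0.002,0,0,0,0,0,0,-0.002,0],
)

```text
time: 12.3
tool_pos: [0.6576, 0.0595, 0.2599]
ee_rot: [-3.141, -0.002, -0.164]
wrist_force: [-3.1, 0.2, 6.2]
width: 0.0196
finger_force: 30.0
```

It is seated: the upward force is now +6 N. I'll ease off 1 mm and open.

>>> move_arm(
  steps=[0,0,0,0,0,0.001,0,0,0,0,0,0,0.001,0.3,0,0,0,0,0,0.001,0.4,0,0,0,0,0,0.001,0.6,0,0,0,0,0,0.001,0.6,0,0,0,0,0,0.001,0.6,0,0,0,0,0,0.001,0.6,0,0,0,0,0,0.001,0.6,0,0,0,0,0,0.001,0.6],
)

```text
time: 13.2
tool_pos: [0.6574, 0.0595, 0.2593]
ee_rot: [3.142, -0.0, -0.164]
wrist_force: [-0.4, -0.2, 0.6]
width: 0.0563
finger_force: 0.0
```

>>> move_arm(
  steps=[0,0,0,0,0,0.01,0.6,0,0,0,0,0,0.03,0.6,0,0,0,0,0,0.06,0.6,0,0,0,-0.03,0.005,0.09,0.6,0,0,0,-0.07,0.01,0.09,0.6,0,0,0,-0.12,0.02,0.09,0.6,0,0,-0.02,-0.16,0.025,0.07,0.6,0,0,-0.05,-0.2,0.03,0.03,0.6,0,0,-0.05,-0.21,0.03,0,0.6,0,0,-0.05,-0.21,0.03,0,0.6,0,0,-0.05,-0.21,0.03,0,0.6],
)

```text
time: 14.3
tool_pos: [0.4479, 0.0895, 0.2605]
ee_rot: [-3.141, -0.001, -0.214]
wrist_force: [0.9, -0.1, 1.0]
width: 0.0562
finger_force: 0.0
```

Run:
```python
from h import *
np.set_printoptions(precision=4,suppress=True)
o=get_obs();print(o["tool_pos"],o["ee_rot"],o["wrist_force"],o["width"],o["joint_positions"])
for n in("wrist","scene","top"):
    p,d=snapshot(n); cv2.imwrite(f"pics/{n}3.png",p[:,:,::-1])
    c=p.astype(int); W=cloud(n,d,d>0)
    T=W[(abs(W[:,0]-.656)<.012)&(abs(W[:,1]-.058)<.014)&(W[:,2]>.28)&(W[:,2]<.31)]
    if len(T): print(n,"tab",len(T),np.percentile(T,[3,50,97],axis=0).tolist())
    B=W[(abs(W[:,0]-.656)<.06)&(abs(W[:,1]-.058)<.06)&(W[:,2]>.18)&(W[:,2]<.235)]
    if len(B): print("block",len(B),cv2.minAreaRect(B[:,:2].astype(np.float32)*1000))
    blue=(c[:,:,2]>1.6*c[:,:,0]+10)&(c[:,:,2]>1.3*c[:,:,1]+5)
    G=cloud(n,d,blue);G=G[(abs(G[:,0]-.505)<.04)&(abs(G[:,1]-.088)<.025)]
    if len(G)>5:
        m=G.mean(0); print("grip",m,G.min(0),G.max(0),np.linalg.svd(G-m,full_matrices=0)[2][0],len(G))
    M=W[(W[:,2]>.08)&(W[:,2]<.115)&(abs(W[:,0]-.61)<.05)&(abs(W[:,1]-.065)<.05)]
    if len(M)>20: print("mirror",cv2.minAreaRect(M[:,:2].astype(np.float32)*1000),len(M))
    print(n,"pivot",[(r["uv"],r["score"],atz(n,r["uv"],.095)) for r in spot_point(n,"pivot")[:1]],"grip",[(r["uv"],r["score"],atz(n,r["uv"],.041)) for r in spot_point(n,"lever_grip")[:1]])
cv2.imwrite("pics/e.png",np.hstack([cv2.imread("pics/wrist3.png")[:,120:520],cv2.resize(cv2.imread("pics/scene3.png")[170:270,290:390],(400,400))]))
```

```text
[0.4479 0.0895 0.2605] [-3.1414 -0.0014 -0.2141] [ 0.8643 -0.0933  1.0007] 0.05624823391387836 [ 0.0731 -0.126   1.4465 -0.0003  1.8198  1.858 ]
grip [0.5069 0.0877 0.0512] [0.4858 0.0777 0.0397] [0.5273 0.0975 0.0605] [-0.8889  0.1843 -0.4193] 268
mirror ((612.6940307617188, 64.93859100341797), (100.4280776977539, 86.5246810913086), 77.20953369140625) 5214
wrist pivot [([310.7, 39.0], 0.56, array([0.621 , 0.0623, 0.095 ]))] grip [([309.0, 140.2], 0.87, array([0.5094, 0.0919, 0.041 ]))]
scene tab 57 [[0.653085346006149, 0.050807967802765246, 0.2804924656593053], [0.6620819121125546, 0.06053902217870746, 0.28991780024587027], [0.6654207818579502, 0.06930741445949626, 0.2937869838824747]]
block 446 ((659.028076171875, 57.878562927246094), (66.91188049316406, 46.69227600097656), 81.63130187988281)
mirror ((631.1786499023438, 70.52445983886719), (66.15059661865234, 101.43830108642578), 25.609331130981445) 350
scene pivot [([342.3, 246.5], 0.82, array([0.6236, 0.0664, 0.095 ]))] grip [([353.8, 224.8], 0.36, array([0.5017, 0.088 , 0.041 ]))]
top tab 45 [[0.6486012999730365, 0.05273648720442234, 0.28320749296963], [0.6544887747425349, 0.060380427515859585, 0.2913849327353059], [0.6606163156174709, 0.07019564496718288, 0.29455115725509834]]
block 344 ((654.8153076171875, 59.96698760986328), (66.2937240600586, 46.36940002441406), 81.4213638305664)
mirror ((610.1403198242188, 66.12928009033203), (97.44566345214844, 76.19903564453125), 85.39466094970703) 662
top pivot [([292.9, 181.2], 0.88, array([0.6153, 0.0691, 0.095 ]))] grip [([202.8, 168.7], 0.39, array([0.661 , 0.3524, 0.041 ]))]
```

View pics/e.png

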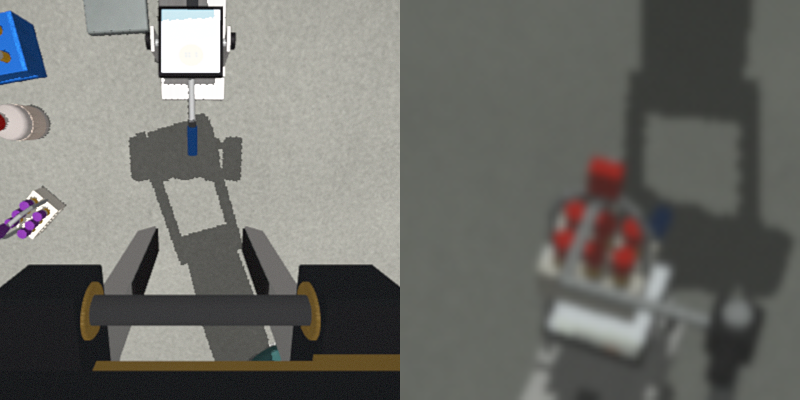

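The carrier hangs on the hook by itself, and its measured centre (0.657, 0.059) is over the seat. In the wrist view the blue grip is at (192,140) in the crop, which gives a centre of about (0.509, 0.0875, 0.041) and so a pivot near (0.619, 0.065). The joint value needed is about 0.69. I'll go down towards the grip and compare it with the fingertips in one view.

>>> move_arm(
  steps=[0,0,0,0.02,0,-0.03,0.6,0,0,0,0.04,-0.001,-0.07,0.6,0,0,0,0.06,-0.002,-0.11,0.6,0,0,0,0.06,-0.002,-0.15,0.6,0,0,0,0.06,-0.002,-0.18,0.6,0,0,0,0.06,-0.002,-0.2,0.6,0,0,0,0.06,-0.002,-0.21,0.6,0,0,0,0.06,-0.002,-0.21,0.6,0,0,0,0.06,-0.002,-0.21,0.6],
)

```text
time: 15.65
tool_pos: [0.5084, 0.0876, 0.0505]
ee_rot: [-3.141, -0.002, -0.214]
wrist_force: [-0.2, -0.9, 0.1]
width: 0.0564
finger_force: 0.0
```

Run:
```python
from h import *
np.set_printoptions(precision=4,suppress=True)
o=get_obs();print(o["tool_pos"],o["ee_rot"],o["wrist_force"],o["width"])
p,d=snapshot("wrist"); c=p.astype(int); W=cloud("wrist",d,d>0)
blue=(c[:,:,2]>1.6*c[:,:,0]+10)&(c[:,:,2]>1.3*c[:,:,1]+5)
G=cloud("wrist",d,blue);G=G[(abs(G[:,0]-.505)<.04)&(abs(G[:,1]-.088)<.025)]
print("grip",G.mean(0),np.percentile(G,[2,98],axis=0),len(G))
for s in(1,-1):
    k=W[(abs((W[:,1]-.0875)*s-.034)<.012)&(abs(W[:,0]-.508)<.03)&(W[:,2]>.02)&(W[:,2]<.12)]; k=k[np.argsort(k[:,2])]; print(s,len(k)); print(k[:10:2], np.percentile(k[:,:2],[2,98],axis=0))
```

```text
[0.5084 0.0876 0.0505] [-3.1411 -0.0019 -0.2142] [-0.2261 -0.8607  0.1001] 0.05639284461023789
grip [0.5073 0.0875 0.0524] [[0.4864 0.0783 0.0404]
 [0.5265 0.0965 0.0585]] 793
1 1288
[[0.5082 0.116  0.0643]
 [0.5091 0.1157 0.0647]
 [0.5219 0.1131 0.0651]
 [0.5101 0.1154 0.0654]
 [0.5241 0.1152 0.0657]] [[0.5071 0.1129]
 [0.5259 0.1236]]
-1 1289
[[0.4947 0.0608 0.0644]
 [0.5097 0.0575 0.0648]
 [0.4979 0.0603 0.065 ]
 [0.5105 0.0561 0.0658]
 [0.4976 0.0605 0.0659]] [[0.4952 0.0462]
 [0.5113 0.0609]]
```

The tips are at 0.064, about 14 mm above the TCP reading, which matches before, and they are centred on the grip in x and y. I'll go down 34 mm and close.

>>> move_arm(
  steps=[0,0,0,0,0,-0.015,0.6,0,0,0,0,0,-0.028,0.6,0,0,0,0,0,-0.034,0.6,0,0,0,0,0,-0.034,0,0,0,0,0,0,-0.034,0,0,0,0,0,0,-0.034,0,0,0,0,0,0,-0.034,0,0,0,0,0,0,-0.034,0,0,0,0,0,0,-0.034,0,0,0,0,0,0,-0.034,0,0,0,0,0,0,-0.034,0,0,0,0,0,0,-0.034,0],
)

```text
time: 16.9
tool_pos: [0.5077, 0.0881, 0.0156]
ee_rot: [-3.141, -0.001, -0.214]
wrist_force: [0.2, 2.8, 1.5]
width: 0.0137
finger_force: 30.0
```

The lever is gripped at 13.7 mm and 30 N. I'll raise it along the arc with the tool orientation fixed.

>>> move_arm(
  steps=[0,0,0,-0.0025,0.0005,0.0055,0,0,0,0,-0.005,0.001,0.0115,0,0,0,0,-0.0065,0.0015,0.0175,0,0,0,0,-0.0085,0.002,0.0235,0,0,0,0,-0.0095,0.002,0.0295,0,0,0,0,-0.0105,0.0025,0.0355,0,0,0,0,-0.0115,0.0025,0.042,0,0,0,0,-0.012,0.0025,0.048,0,0,0,0,-0.012,0.0025,0.0545,0,0,0,0,-0.012,0.0025,0.0605,0,0,0,0,-0.0115,0.0025,0.067,0,0,0,0,-0.0105,0.0025,0.073,0],
)

```text
time: 18.1
tool_pos: [0.4966, 0.0905, 0.0883]
ee_rot: [-3.141, 0.001, -0.214]
wrist_force: [3.6, 3.2, -4.1]
width: 0.0141
finger_force: 30.0
```

>>> move_arm(
  steps=[0,0,0,0.001,0,0.0055,0,0,0,0,0.002,-0.0005,0.011,0,0,0,0,0.002,-0.0005,0.011,0,0,0,0,0.002,-0.0005,0.011,0,0,0,0,0.002,-0.0005,0.011,0,0,0,0,0.002,-0.0005,0.011,0],
)

```text
time: 18.7
tool_pos: [0.4987, 0.09, 0.0994]
ee_rot: [-3.141, 0.0, -0.214]
wrist_force: [1.8, 5.0, -0.3]
width: 0.0135
finger_force: 30.0
```

Run:
```python
from h import *
np.set_printoptions(precision=4,suppress=True)
o=get_obs();print(o["tool_pos"],o["ee_rot"],o["wrist_force"],o["wrist_torque"],o["width"],o["finger_force"])
u=np.array([.976,-.216,0]);v=np.array([.216,.976,0]);P0=np.array([.619,.065,.095])
for n in("wrist","scene","top"):
    p,d=snapshot(n); cv2.imwrite(f"pics/{n}4.png",p[:,:,::-1]); W=cloud(n,d,d>0)
    L=np.stack([(W-P0)@u,(W-P0)@v,W[:,2]-.095],1)
    c=p.astype(int); blue=((c[:,:,2]>1.6*c[:,:,0]+10)&(c[:,:,2]>1.3*c[:,:,1]+5))[d>0]
    G=L[blue&(abs(L[:,0]+.12)<.045)&(abs(L[:,1])<.03)&(abs(L[:,2])<.08)]
    R=L[(L[:,0]>-.095)&(L[:,0]<-.04)&(abs(L[:,1])<.012)&(abs(L[:,2])<.05)]
    for nm,K in(("grip",G),("rod",R)):
        if len(K)>8: m=K.mean(0);a=np.linalg.svd(K-m,full_matrices=0)[2][0]; a*=-np.sign(a[0]); print(n,nm,len(K),m,K.min(0),K.max(0),"up angle",np.arctan2(a[2],-a[0]))
    Bk=W[(abs(W[:,0]-.656)<.06)&(abs(W[:,1]-.058)<.06)&(W[:,2]>.18)&(W[:,2]<.235)]
    if len(Bk)>50: print(n,"carrier",cv2.minAreaRect(Bk[:,:2].astype(np.float32)*1000))
    M=L[(abs(L[:,0])<.02)&(abs(L[:,1])<.03)&(abs(L[:,2])<.03)]
    if len(M)>20: m=np.median(M,0);nrm=np.linalg.svd(M-M.mean(0),full_matrices=0)[2][2];nrm*=np.sign(nrm[2]);print(n,"mirror",m,"lean",np.arctan2(nrm[0],nrm[2]),len(M))
cv2.imwrite("pics/f.png",np.hstack([cv2.imread("pics/wrist4.png")[:,120:520],cv2.resize(cv2.imread("pics/scene4.png")[170:270,290:390],(400,400))]))
```

```text
[0.4987 0.09   0.0994] [-3.1409  0.0003 -0.214 ] [ 1.7988  4.9855 -0.3029] [ 0.9223 -0.2654 -0.0839] 0.013493281477834046 30.000075101852417
wrist grip 1529 [-0.1222 -0.0026  0.0376] [-0.144  -0.0099  0.0216] [-0.1019  0.0045  0.0438] up angle 0.2457739008830999
wrist rod 1098 [-0.0673 -0.0022  0.0197] [-0.0949 -0.0062  0.0091] [-0.0401  0.0014  0.0288] up angle 0.24136052491896084
wrist mirror [-0.0031 -0.      0.0008] lean 0.9083030178007822 4444
scene grip 10 [-0.1134 -0.0013  0.0345] [-0.1211 -0.0036  0.03  ] [-0.1046  0.002   0.0406] up angle 0.2810968378471261
scene rod 27 [-0.0818 -0.0013  0.0224] [-0.0943 -0.0055  0.0176] [-0.0665  0.0022  0.0312] up angle 0.2946096627645863
scene carrier ((659.3369140625, 57.73750305175781), (67.10472106933594, 47.12451171875), 79.24048614501953)
scene mirror [ 0.0113  0.007  -0.0174] lean 0.9047976009988133 180
top carrier ((654.7905883789062, 60.12006759643555), (66.69328308105469, 46.631309509277344), 80.965576171875)
top mirror [-0.0019  0.0005 -0.0032] lean 0.9174762614267102 210
```

View pics/f.png

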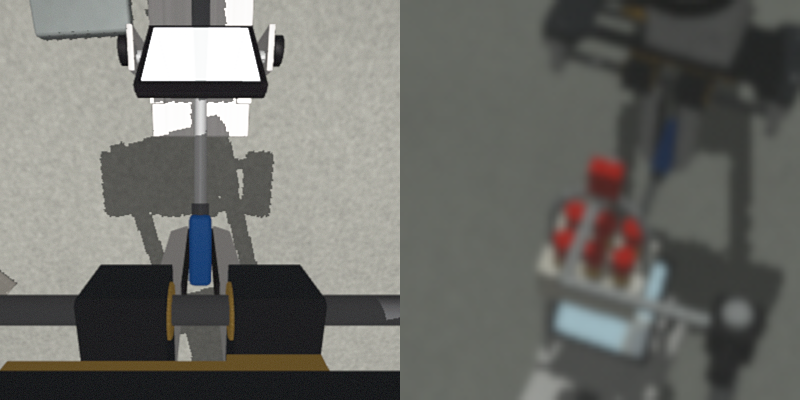

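Four things check out:
- The mirror's normal leans 0.908 rad and the target is 0.909.
- The lever slope is 0.24 up, as planned.
- The label is about 5 mm off sideways, within the 15 mm limit.
- The carrier still hangs where it was.

I'll let it settle briefly, then hand in.

>>> move_arm(
  steps=[0,0,0,0,0,0,0,0,0,0,0,0,0,0,0,0,0,0,0,0,0,0,0,0,0,0,0,0,0,0,0,0,0,0,0],
)

```text
time: 19.35
tool_pos: [0.4988, 0.09, 0.0994]
ee_rot: [-3.141, 0.0, -0.214]
wrist_force: [1.9, 5.4, -1.9]
width: 0.0139
finger_force: 30.0
```

```bash
python3 -c "
from bench import *
print(close_job())"
```

```text
the job is handed in; nothing more can be done
None
```

I handed the job in at about 19 s: the red carrier hangs free on the hook and the gripper is holding the lever at the computed tilt (mirror normal measured at 0.908 rad, target 0.909); the hand-in gave no verdict, and I worked out the label's centring from measured positions because I had no bench-camera picture.

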